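# Fetch the dropped relay module from under the bench shelf and refit it

### The arm

A 6-joint arm with a two-finger parallel gripper is mounted at the origin on the work surface. World frame = base frame: x ahead of the robot, y to its left, z up, the work surface at z = 0. Lengths are in m, angles in degrees, forces in N, time in s.
With the tool pointing down it reaches from about 0.4 to 0.825 m from the base axis. Payload 7 kg.
Tool frame: the origin (TCP) lies on the front face of the gripper's body, between the roots of the fingers; the fingertips stand 66 mm ahead of it and the grasp point (between the pads) lies 47 mm ahead of it; z points along the fingers, y is the line along which they close (so a half turn about z gives the same grasp; the last joint's range is limited). The gripper opens to 88 mm and grips with 3 to 60 N. Pads are 19 mm wide; open, the fingers measure 130 mm over their backs; the gripper's body (78 mm by 193 mm) begins 47 mm behind the grasp point.
Start: joints at [-57.92, 20.546, 0.682, 0, -70.136, -16.507], TCP at [0.181, -0.65, 0.292] pointing down, gripper open.
Joint ranges: [-176.03, 176.03], [-82.01, 121.73], [-58.28, 71.71], [-173.87, 95.51], [-174.79, -0.11], [-173.66, 173.66]. Speed limits (degrees/s): [136.94, 136.94, 172.46, 180, 180, 180].

### API

Orientations are given as [roll, pitch, yaw] about the fixed x, y, z axes, in that order (R = Rz(yaw) Ry(pitch) Rx(roll)).
In Python, from plant import ctrl gives the robot as it stands.
- The arm moves only by the tool send_rows, never from a script. Its argument "deltas" is a list of rows, each a list of 2 entries, a list of its own where there are three numbers: the shift along the tool's x, y, z each as a share of 800 mm, from -1 to 1, then the turn about the tool's z as a share of 90 degrees, from -1 to 1. A call has exactly 5 rows; each row is the pose to reach, as a shift and turn from the pose commanded when the call began, along the tool's axes at that moment; what a row does not reach only later rows make up. A row lasts 1/12 s, in which the tool goes at most 41.7 mm and 7.16 degrees, less where a joint would pass 70% of its speed; a pose out of reach is approached as far as the arm can. A call with a number of a shift or a turn outside -1 to 1 is refused whole. A call with a gripper value outside its range is refused whole. "gripper" is the opening, from 0 (shut) to 1 (fully open), set as the call begins (left out, the last holds). The fingers move at their own pace and stop on an object; the grip force is fixed at half the most. Time passes only in rows, so rows that repeat a pose let the fingers close, or fill a call up. It gives the time, the measured TCP pose, the force, the opening and the grip force at its end, in the units of the state.
- ctrl.get_obs(): the state, without advancing time (a new reading comes with each control period).
- ctrl.snapshot(name): name is "scene" or "side" or "wrist"; returns a dict with "color" (420x560x3 uint8, red, green, blue), "vertical_fov" (degrees; the focal length in pixels is half the picture's height over the tangent of half this angle, whatever the lens; pixels are square), "cx", "cy" (the principal point, pixels), "rvec" (rotation vector, rad) and "tvec" (3), from world to camera coordinates, as OpenCV has them. Camera axes: x right, y down, z forward; pixel columns grow to the right and rows downward; lengths in m; the calibration is good to about 2 mm. A picture is of the moment at which its call begins. There is no depth.
- ctrl.close_job(): hands the job in; it is judged then, once.
Trained networks look in a picture, given as the dict that the camera call returned (one of the last four; its "shot" number tells which), for a name from the list of things; names that differ only in an ending like _2 or _b are one class to them, and where a whole thing is asked for, a point or a joint stands for the part that bears it (a point fixed in the world has none). Each returns a list of dicts, best first, with "conf" (0 to 1); they miss things now and then, are a little off and sometimes report something else, mostly with a low value. They report only what shows in the picture. A call takes as long as a camera call. They do not tell look-alikes from the thing itself.
- ctrl.boxes_of(picture, thing): "xy" ([column, row] as shares, 0 to 1, of the picture: columns of its width, rows of its height, amid what is visible of it).
- ctrl.cut_out(picture, thing): "pixels" (420x560 bool, what is visible of it) and "xy" ([column, row] as shares, 0 to 1, of the picture: columns of its width, rows of its height, amid what is visible of it).
The state is a dict: "clock": time; "joint_pos": joint angles; "qvel": joint speeds; "tau": joint torques, N m; "tool_pos": TCP position; "orientation": TCP orientation; "force": force on the tool from outside, world axes, zero at the start; "moment": the same for the moment, N m; "opening": finger opening in m; "gripper_force": force on a finger pad.
Only numpy, scipy, OpenCV 4.12 (cv2) and the standard library are available. Lean on these libraries where they do the work, as an engineer would, in place of code of your own. Each camera call takes 0.05 s, during which the arm holds its last target. There are 200 camera calls.

### The job

The relay module of the circuit kit has slid under the low bench shelf. Sweep it out from under there with the ruler, keeping your fingers off it until it is out, and lay the ruler flat on the bench top. Then press the module into the empty bay of the module board until it is flush with the frame, and let go; leave the bottle, cup and marker on the shelf and the cork ring on the bench where they are.

Things in the scene. Friction and masses are not known exactly. Their poses are not given: they have to be found in the camera images.
- shelf: fixed low bench shelf left or right of the robot's middle line; white board 260 mm (its y) x 150 mm (its x), underside 46 mm and top 58 mm above the bench. Origin on the bench: board from x = -65 (front edge, robot side) to +85 mm, y = -130 to +130 mm. Open underneath at front and both ends; posts (25 mm wide, 130 mm tall, y = -110 and +110 mm) stand behind the board, x from 88 mm
- module: relay module, hidden under the shelf, upright at any yaw, its middle within 20 mm (shelf x) and 60 mm (shelf y) of the shelf's origin. White base 84 x 60 x 14 mm (its x, y, z); centred on it a grey housing 44 x 34 mm, from 14 to 34 mm high, to grip by; a round brass socket at each end. Loose, about 90 g. Origin at the centre of its underside; the same after a half turn
- ruler: aluminium safety ruler, 200 mm long (its x), loose, about 120 g: flat base 36 mm wide, 4 mm thick, with a grip ridge all along its middle, 12 mm wide, from 4 to 16 mm high. Origin at the centre of its underside. Starts flat on the open bench between shelf and module board (some 200 mm apart), pointing away from the robot within about 15 degrees
- bay: the empty bay: fixed grey frame 104 x 79 x 18 mm (its x, y, z) with a chamfered recess 88 x 64 mm, 14 mm deep. Origin at the centre of its underside, 3 mm above the bench: rim 21 mm, recess floor 7 mm above the bench. The module fits either way round, long side along the frame's x, 2 mm play all round; fully home its base is flush with the rim, its origin 4 mm above the bay's
- board: fixed module board on the other side from the shelf: aluminium plate 118 mm (its x) x 256 mm (its y), 3 mm thick, its middle at x = -40 mm from this origin, carrying three frames at y = -81, 0, +81 mm in any order: the empty bay, one filled with a lamp module, one with a switch module (lamp and rocker rise at most 28 mm above the frame)
- bottle: stoppered glass bottle, 54 mm wide, 98 mm tall, standing on the shelf; origin at the centre of its foot
- cup: white plastic cup, 66 mm wide, 75 mm tall, standing on the shelf; origin at the centre of its foot
- cork_ring: cork ring 90 mm wide, 28 mm high, holding a dark rubber stopper (42 mm high), at the rear of the bench; origin under its centre
- marker: grey marker pen with black cap, 130 mm long, 19 mm thick, lying on the front part of the shelf; origin under its middle, x along it
Not all that is in view belongs to the job. Several things look just like the ruler: the one meant starts farthest to the robot's right.

How it is judged (in metres and radians):
On the way, in this order (a step that is already met when the one before it is completed fails the run):
1. the held ruler pushes the module while it is under the shelf (x of module in the frame of shelf between -0.065 and 0.085 m and y of module in the frame of shelf between -0.13 and 0.13 m and contact force between ruler and module above 0.05 N and contact force between the fingers and ruler above 0.5 N).
2. the module is out on the open bench, its middle at least 20 mm clear of the shelf board (height (world z) of module below 0.012 m and (x of module in the frame of shelf below -0.085 m or x of module in the frame of shelf above 0.105 m or y of module in the frame of shelf below -0.15 m or y of module in the frame of shelf above 0.15 m)).
At the end, for the whole second after the job is handed in: The module sits in the empty bay, flush (base within 2 mm of fully home, tilted under 0.04 rad, within 4 mm of centre) and released; the ruler lies flat on the bench top (underside within 8 mm of it); both are at rest (horizontal distance between module and bay below 0.004 m and z of module in the frame of bay between 0.002 and 0.006 m and angle between module's own z axis and vertical below 0.04 rad and angle between the x axis of module and the x axis of bay, either way round below 0.08 rad and linear speed of each of module, ruler below 0.02 m/s and height (world z) of ruler below 0.008 m and angle between ruler's own z axis and vertical below 0.06 rad); the robot touches nothing.
It fails at once if the fingers touch the module while it is under the shelf (x of module in the frame of shelf between -0.065 and 0.085 m and y of module in the frame of shelf between -0.13 and 0.13 m and contact force between the fingers and module above 0.3 N).
It fails at once if the bottle, cup, marker or cork ring is moved by more than 25 mm (distance of any of bottle, cup, cork_ring, marker from where it was at the start of the episode above 0.025 m).
It also fails if it takes over 64 s, if anything falls off the work surface, if the arm or the gripper's body presses on something with over 40 N, if the wrist force passes 120 N, or if a joint passes its speed limit or range.

## Working session

There is one attempt and no reset: what is moved stays moved. The work goes in short steps, Python scripts to look and compute and a tool call to move; the robot and the scene stay as the last step left them, time stands still between calls to the robot, and variables do not carry over. Pictures are saved under pics/ and viewed, at most 10 in all, crops included, and the job is handed in when it is done.

Besides the shell and the picture viewer there is one more tool, called after ">>>" as name([rows], argument=value, ...), one row to a line, values as JSON. send_rows: Moves the arm, as the interface text tells. Shift numbers are shares of 800 mm and turn numbers shares of 90 degrees, none past 1 either way. Its arguments: {"type":"object","properties":{"deltas":{"type":"array","items":{"type":"array"}},"gripper":{"type":"number"}},"required":["deltas"]}

```bash
ls; mkdir -p pics
cat > h.py <<'E'
import numpy as np, cv2
from plant import ctrl
def cam(s):
    f=210/np.tan(np.radians(s["vertical_fov"])/2)
    R=cv2.Rodrigues(np.array(s["rvec"],float))[0]
    return f,R,np.array(s["tvec"],float).ravel()
def proj(s,P):
    f,R,t=cam(s); c=np.atleast_2d(P)@R.T+t
    return c[:,:2]/c[:,2:]*f+[s["cx"],s["cy"]]
def onz(s,px,z):
    f,R,t=cam(s); px=np.atleast_2d(px).astype(float)
    d=np.c_[(px-[s["cx"],s["cy"]])/f,np.ones(len(px))]@R
    o=-R.T@t
    return o+d*((z-o[2])/d[:,2])[:,None]
def save(s,n,crop=None,k=1):
    im=s["color"][...,::-1]
    if crop: x0,y0,x1,y1=crop; im=im[y0:y1,x0:x1]
    cv2.imwrite(f"pics/{n}.png",cv2.resize(im,None,fx=k,fy=k,interpolation=cv2.INTER_CUBIC))
E
python3 - <<'E'
from h import *
for n in ["scene","side"]:
    s=ctrl.snapshot(n); save(s,n)
    f,R,t=cam(s); print(n,f,-R.T@t,R[2])
    for th in ["shelf","module","ruler","bay","board","bottle","cup","cork_ring","marker"]:
        print(th,[(round(d["conf"],2),np.round(np.array(d["xy"])*[560,420]).tolist(),np.round(onz(s,np.array(d["xy"])*[560,420],0.01)[0],3).tolist()) for d in ctrl.boxes_of(s,th)])
print(ctrl.get_obs())
E
```

```text
pics
scene 422.66865129633385 [1.10739883 0.14884668 0.65655261] [-0.70150311 -0.19825521 -0.68453507]
shelf []
module []
ruler [(0.83, [275.0, 254.0], [0.579, -0.007, 0.01]), (0.8, [348.0, 190.0], [0.344, 0.103, 0.01])]
bay [(0.88, [413.0, 274.0], [0.555, 0.262, 0.01])]
board [(0.56, [423.0, 299.0], [0.608, 0.281, 0.01])]
bottle [(0.94, [158.0, 215.0], [0.54, -0.284, 0.01])]
cup [(0.68, [111.0, 195.0], [0.51, -0.419, 0.01])]
cork_ring [(0.83, [254.0, 330.0], [0.75, 0.006, 0.01]), (0.16, [157.0, 217.0], [0.545, -0.285, 0.01])]
marker [(0.76, [148.0, 193.0], [0.482, -0.34, 0.01])]
side 545.0346899474833 [0.08316359 0.8488092  0.81128045] [ 0.36378168 -0.6975988  -0.6172672 ]
shelf [(0.61, [302.0, 145.0], [0.628, -0.309, 0.01]), (0.18, [202.0, 194.0], [0.742, 0.008, 0.01])]
module [(0.34, [208.0, 289.0], [0.554, 0.257, 0.01])]
ruler [(0.91, [342.0, 283.0], [0.328, 0.115, 0.01]), (0.81, [275.0, 219.0], [0.542, 0.004, 0.01])]
bay [(0.86, [208.0, 289.0], [0.554, 0.259, 0.01])]
board [(0.63, [210.0, 319.0], [0.507, 0.32, 0.01])]
bottle [(0.89, [288.0, 131.0], [0.698, -0.357, 0.01])]
cup [(
[... 177 characters left out ...]
 [0.571, -0.368, 0.01])]
{'clock': 1.0, 'joint_pos': array([-5.79210563e+01,  2.05479111e+01,  6.81561659e-01, -1.05469797e-03,
       -7.01357709e+01, -1.65057549e+01]), 'qvel': array([ 0.02903772,  0.02846978, -0.13072199, -0.00243938,  0.00227404,
       -0.03998022]), 'tau': array([-9.57119892e-05, -5.82387543e+01,  2.93315005e+01,  7.00273633e+00,
        1.26575705e-02, -9.06006176e-05]), 'tool_pos': array([ 0.18118401, -0.65020376,  0.29213738]), 'orientation': array([ 1.79997685e+02,  3.48636149e-04, -1.64427170e+02]), 'force': array([ 0.73724797,  0.41938946, -0.4011091 ]), 'moment': array([ 0.02399219, -0.01910121,  0.0427083 ]), 'gripper_force': 0.0, 'opening': 0.0878032046520775}
```

```bash
python3 -c "
import cv2,numpy as np
a=cv2.imread('pics/scene.png');b=cv2.imread('pics/side.png')
c=cv2.resize(np.hstack([a,b]),(800,300));cv2.imwrite('pics/x.png',c)"
```

```text
(no output)
```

View pics/scene.png

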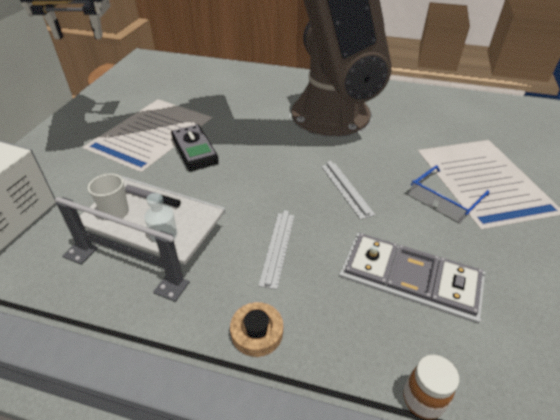

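View pics/side.png

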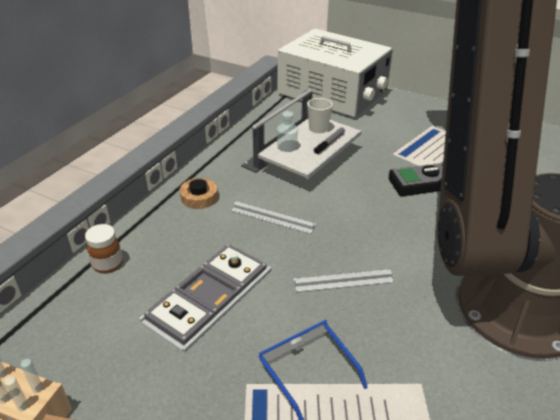

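Candidate rulers: A at scene (277,250)/side (272,217), y≈-0.007; B at scene (348,190)/side (342,283), y≈+0.11. A is farther to the robot's right (smaller y), so A is the one meant. I'll confirm that in a crop.

Run:
```python
from h import *
a=ctrl.snapshot("scene"); b=ctrl.snapshot("side")
A=cv2.resize(a["color"][140:310,30:390,::-1],None,fx=2.2,fy=2.2,interpolation=cv2.INTER_CUBIC)[:,:800]
B=cv2.resize(b["color"][70:240,220:400,::-1],None,fx=3.2,fy=3.2,interpolation=cv2.INTER_CUBIC)
cv2.imwrite("pics/cA.png",A);cv2.imwrite("pics/cB.png",B)
for s,n in((a,"scene"),(b,"side")):
    for th in ["ruler","bay","board","shelf","marker","bottle","cup"]:
        for d in ctrl.cut_out(s,th)[:2]:
            m=d["pixels"].astype(np.uint8)
            c=max(cv2.findContours(m,0,2)[0],key=cv2.contourArea)
            r=cv2.boxPoints(cv2.minAreaRect(onz(s,c[:,0],{"ruler":.008,"bay":.021,"board":.01,"shelf":.058,"marker":.068}.get(th,.06))[:,:2].astype(np.float32)))
            e=[np.linalg.norm(r[1]-r[0]),np.linalg.norm(r[2]-r[1])]
            v=(r[1]-r[0]) if e[0]>e[1] else r[2]-r[1]
            print(n,th,round(d["conf"],2),"ctr",r.mean(0).round(4),"size",np.round(e,3),"yaw",round(np.degrees(np.arctan2(v[1],v[0])),1),c.reshape(-1,2).min(0),c.reshape(-1,2).max(0))
```

```text
scene ruler 0.97 ctr [0.3349 0.0949] size [0.04  0.213] yaw 36.9 [323 161] [373 219]
scene bay 0.67 ctr [0.5568 0.2593] size [0.115 0.079] yaw -7.8 [387 245] [437 300]
scene board 0.74 ctr [0.5994 0.2359] size [0.109 0.273] yaw 60.4 [339 236] [479 322]
scene shelf 0.69 ctr [ 0.6217 -0.2962] size [0.237 0.376] yaw 82.4 [ 55 178] [224 301]
scene marker 0.55 ctr [ 0.5373 -0.3221] size [0.023 0.065] yaw 81.6 [125 185] [152 198]
scene bottle 0.65 ctr [ 0.5856 -0.2501] size [0.057 0.147] yaw 36.6 [144 193] [177 238]
scene cup 0.84 ctr [ 0.5615 -0.3808] size [0.074 0.159] yaw 37.3 [ 88 174] [128 218]
side ruler 0.97 ctr [ 0.5523 -0.0008] size [0.039 0.204] yaw 4.6 [232 202] [315 233]
side ruler 0.69 ctr [0.3282 0.1043] size [0.043 0.204] yaw 36.0 [294 269] [392 291]
side bay 0.6 ctr [0.5475 0.2631] size [0.116 0.086] yaw -9.9 [175 265] [241 315]
side bay 0.37 ctr [0.744 0.018] size [0.121 0.089] yaw -56.5 [180 178] [217 208]
side board 0.78 ctr [0.5479 0.267 ] size [0.123 0.256] yaw 81.9 [140 268] [270 351]
side shelf 0.92 ctr [ 0.6238 -0.2991] size [0.266 0.449] yaw 81.8 [242  89] [361 178]
side marker 0.79 ctr [ 0.5398 -0.2859] size [0.028 0.152] yaw 83.1 [313 127] [344 153]
side bottle 0.95 ctr [ 0.6627 -0.284 ] size [0.204 0.054] yaw -61.5 [277 112] [297 151]
side bottle 0.73 ctr [0.5219 0.0543] size [0.041 0.191] yaw 5.5 [233 202] [314 233]
```

View pics/cA.png

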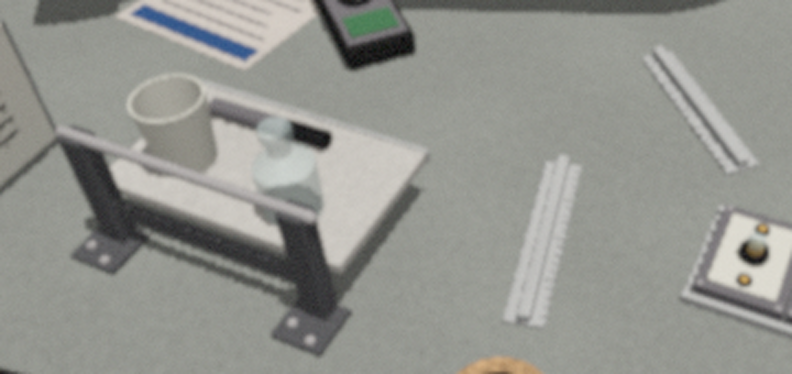

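View pics/cB.png

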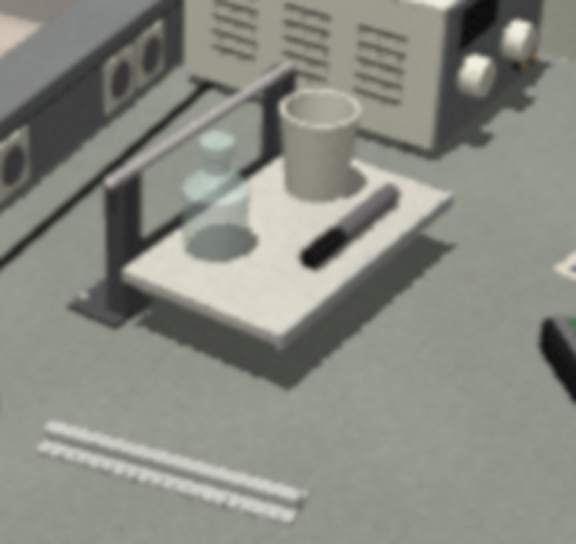

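The crops show A (scene crop (545,240), side crop (170,470)) as a single toothed bar with a ridge, between shelf and board. It is the farthest right, so it is confirmed. The shelf board corners are readable in the side crop at (283,338), (125,270) and (452,197).

Run:
```python
from h import *
a=ctrl.snapshot("scene"); b=ctrl.snapshot("side"); w=ctrl.snapshot("wrist"); save(w,"wrist")
C=lambda s,p,o,k,z: onz(s,np.array(p,float)/k+o,z)[:,:2].round(3).tolist()
print("side board corners FL,RL,FR",C(b,[(283,338-8),(125,270),(452,197)],[220,70],3.2,.058))
print("scene board corners FL, RL, FR?",C(a,[(428,155),(345,255),(210,85)],[30,140],2.2,.058))
print("post feet scene",C(a,[(312,328),(108,250)],[30,140],2.2,.003))
print("box base side",C(b,[(435,155),(190,80)],[220,70],3.2,0), "scene",onz(a,[(52,203),(0,248)],0)[:,:2])
print("meter scene",onz(a,[(185,168),(217,160),(203,125),(172,130)],.02)[:,:2])
f,R,t=cam(w);print(-R.T@t,R[2])
import itertools
from scipy.optimize import least_squares
px=np.array([(283,332),(125,270),(452,197)])/3.2+[220,70]; pa=np.array([(428,155),(210,85),(345,255)])/2.2+[30,140]
P=np.array([[-.065,.13,.058],[.085,.13,.058],[-.065,-.13,.058]])
def T(q):
    c,s_=np.cos(q[2]),np.sin(q[2]);return np.c_[P[:,:2]@np.array([[c,s_],[-s_,c]])+q[:2],P[:,2]]
r=least_squares(lambda q:np.r_[(proj(b,T(q))-px).ravel(),(proj(a,T(q)[[0,2,1]])-pa).ravel()],[.58,-.33,-.15])
print("shelf",r.x[:2],np.degrees(r.x[2]),r.fun.round(1))
```

```text
side board corners FL,RL,FR [[0.526, -0.135], [0.671, -0.148], [0.487, -0.379]]
scene board corners FL, RL, FR? [[0.533, -0.127], [0.666, -0.15], [0.496, -0.376]]
post feet scene [[0.707, -0.17], [0.679, -0.39]]
box base side [[0.561, -0.538], [0.834, -0.56]] scene [[ 0.56127895 -0.54355509]
 [ 0.70748935 -0.55829066]]
meter scene [[ 0.38187512 -0.29120529]
 [ 0.3304957  -0.2280232 ]
 [ 0.19058547 -0.32534068]
 [ 0.23681912 -0.39694812]]
[ 0.1065899  -0.67209563  0.38449623] [ 0.27285858  0.07638515 -0.95901695]
shelf [ 0.57055932 -0.26485748] -7.852491698331238 [-0.5  1.2 -0.6 -0.   0.2 -1.   1.4 -3.  -1.4 -2.8 -0.4  3.1]
```

View pics/wrist.png

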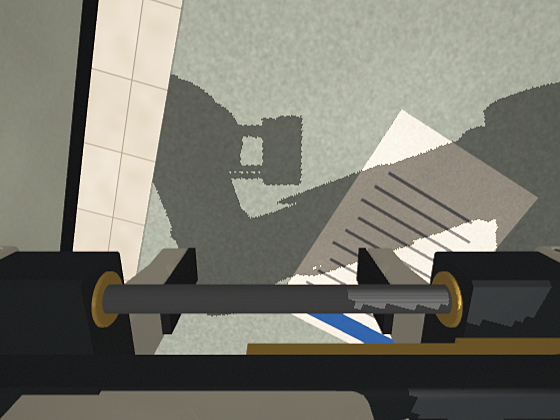

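The wrist view looks down past the fingers and shows only the bench and a sheet of paper, so it says nothing about the module. Next is a helper that converts world targets into tool-axis shares.

```bash
cat >> h.py <<'E'
def to(x,y,z,yaw,frm=None):
    """shares from pose frm (x,y,z,yaw; default measured) to the target"""
    if frm is None:
        o=ctrl.get_obs(); frm=(*o["tool_pos"],o["orientation"][2])
    a=np.radians(frm[3]); d=np.array([x,y,z])-frm[:3]
    s=np.array([d@[np.cos(a),np.sin(a),0],d@[np.sin(a),-np.cos(a),0],-d[2]])/.8
    dy=(yaw-frm[3]+180)%360-180
    n=max(np.linalg.norm(s)*.8/.0417,abs(dy)/7.16)
    print("shift",s.round(4).tolist(),"turn",round(-dy/90,4),"rows",round(n,1)); return (x,y,z,yaw)
E
python3 -c "
from h import *
to(.47,-.006,.25,-175.4)"
```

```text
shift [-0.5639, 0.6787, 0.0527] turn 0.1219 rows 17.0
```

>>> send_rows([
  [[-0.028,0.034,0.0026],0],
  [[-0.056,0.068,0.0052],0],
  [[-0.084,0.102,0.0078],0],
  [[-0.113,0.136,0.0104],0],
  [[-0.141,0.17,0.013],0],
])

```text
clock: 2.37
tool_pos: [0.2536, -0.4875, 0.2816]
orientation: [-180.0, 0.0, -164.5]
force: [0.8, 0.6, 0.4]
opening: 0.0878
gripper_force: 0.0
```

>>> send_rows([
  [[-0.028,0.034,0.0026],0],
  [[-0.056,0.068,0.0052],0],
  [[-0.084,0.102,0.0078],0],
  [[-0.113,0.136,0.0104],0],
  [[-0.141,0.17,0.013],0],
])

```text
clock: 2.78
tool_pos: [0.3258, -0.3261, 0.2716]
orientation: [-180.0, 0.0, -164.4]
force: [0.7, 0.0, -0.4]
opening: 0.0871
gripper_force: 0.0
```

>>> send_rows([
  [[-0.028,0.034,0.0026],0],
  [[-0.056,0.068,0.0052],0],
  [[-0.084,0.102,0.0078],0],
  [[-0.113,0.136,0.0104],0],
  [[-0.141,0.17,0.013],0],
])

```text
clock: 3.2
tool_pos: [0.398, -0.1646, 0.2614]
orientation: [-180.0, 0.1, -164.4]
force: [1.1, 0.3, 0.3]
opening: 0.0876
gripper_force: 0.0
```

>>> send_rows([
  [[-0.03,0.034,0.0026],0],
  [[-0.06,0.068,0.0052],0.05],
  [[-0.09,0.102,0.0078],0.122],
  [[-0.12,0.136,0.0104],0.122],
  [[-0.141,0.17,0.013],0.122],
])

```text
clock: 3.62
tool_pos: [0.471, -0.0029, 0.2509]
orientation: [180.0, 0.1, -175.4]
force: [1.4, -0.0, 0.4]
opening: 0.0875
gripper_force: 0.0
```

```bash
cat > rul.py <<'E'
from h import *
def rect(s,th,z,k=3):
    for d in ctrl.cut_out(s,th)[:k]:
        m=d["pixels"].astype(np.uint8)
        c=max(cv2.findContours(m,0,2)[0],key=cv2.contourArea)[:,0]
        r=cv2.boxPoints(cv2.minAreaRect(onz(s,c,z)[:,:2].astype(np.float32)))
        e=[np.linalg.norm(r[1]-r[0]),np.linalg.norm(r[2]-r[1])]
        v=(r[1]-r[0]) if e[0]>e[1] else r[2]-r[1]
        print(th,round(d["conf"],2),"ctr",r.mean(0).round(4),"size",np.round(e,3),"yaw",round(np.degrees(np.arctan2(v[1],v[0])),1),c.min(0),c.max(0))
E
python3 - <<'E'
from rul import *
w=ctrl.snapshot("wrist"); save(w,"w2")
rect(w,"ruler",.004); rect(ctrl.snapshot("side"),"ruler",.004)
o=ctrl.get_obs();print(o["clock"],o["tool_pos"],o["orientation"])
E
```

```text
ruler 0.91 ctr [ 0.5184 -0.0121] size [0.038 0.135] yaw 5.7 [248 172] [283 284]
ruler 0.84 ctr [0.3439 0.1076] size [0.037 0.172] yaw 36.3 [343   0] [448 155]
ruler 0.71 ctr [0.3297 0.1002] size [0.042 0.203] yaw 36.9 [294 270] [392 291]
ruler 0.55 ctr [ 0.5556 -0.005 ] size [0.04  0.206] yaw 5.3 [232 202] [315 233]
3.8167 [ 0.46979037 -0.00428424  0.25042579] [-1.79992499e+02 -2.78875320e-02 -1.75286779e+02]
```

View pics/w2.png

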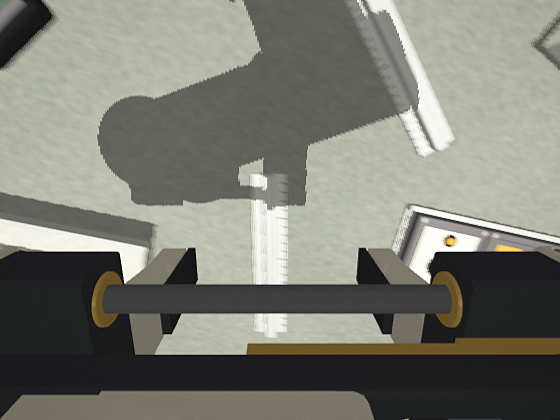

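The wrist view shows the ruler between the open fingers, with its near end at row 173, columns 250–288. Now I descend on it.

```bash
python3 -c "
from h import *
p=to(.487,-.015,.11,-174.7); to(.487,-.015,.0715,-174.7,p)"
```

```text
shift [-0.0203, -0.0151, 0.1755] turn -0.0065 rows 3.4
shift [0.0, 0.0, 0.0481] turn -0.0 rows 0.9
```

>>> send_rows([
  [[-0.01,-0.0075,0.04],-0.0065],
  [[-0.0203,-0.0151,0.08],-0.0065],
  [[-0.0203,-0.0151,0.12],-0.0065],
  [[-0.0203,-0.0151,0.155],-0.0065],
  [[-0.0203,-0.0151,0.1755],-0.0065],
])

```text
clock: 4.23
tool_pos: [0.4852, -0.0175, 0.1076]
orientation: [-180.0, -0.2, -175.0]
force: [-0.8, -0.2, 0.6]
opening: 0.0875
gripper_force: 0.0
```

>>> send_rows([
  [[0,0,0.02],0],
  [[0,0,0.034],0],
  [[0,0,0.044],0],
  [[0,0,0.048],0],
  [[0,0,0.048],0],
])

```text
clock: 4.65
tool_pos: [0.4866, -0.0165, 0.0715]
orientation: [-180.0, -0.0, -174.9]
force: [-0.3, -0.0, -0.0]
opening: 0.088
gripper_force: 0.0
```

>>> send_rows([
  [[0,0,0],0],
  [[0,0,0],0],
  [[0,0,0],0],
  [[0,0,0],0],
  [[0,0,0],0],
], gripper=0)

```text
clock: 5.07
tool_pos: [0.4871, -0.0156, 0.0722]
orientation: [180.0, 0.0, -174.8]
force: [-0.1, -0.4, -0.0]
opening: 0.0599
gripper_force: 0.0
```

>>> send_rows([
  [[0,0,0],0],
  [[0,0,0],0],
  [[0,0,0],0],
  [[0,0,0],0],
  [[0,0,0],0],
])

```text
clock: 5.48
tool_pos: [0.4869, -0.0158, 0.0717]
orientation: [-180.0, -0.0, -174.8]
force: [0.1, -0.2, -0.4]
opening: 0.0264
gripper_force: 0.0
```

>>> send_rows([
  [[0,0,0],0],
  [[0,0,0],0],
  [[0,0,0],0],
  [[0,0,0],0],
  [[0,0,0],0],
])

```text
clock: 5.9
tool_pos: [0.4869, -0.0158, 0.0717]
orientation: [-180.0, -0.0, -174.8]
force: [0.6, 0.4, -1.4]
opening: 0.0116
gripper_force: 30.0
```

```bash
python3 -c "
from h import *
p=to(.45,-.05,.19,-174.7)
p=to(.385,-.19,.18,-174.7,p)
p=to(.29,-.35,.18,-174.7,p)
p=to(.26,-.455,.12,172,p)
p=to(.26,-.455,.074,172,p)
print(ctrl.get_obs()['gripper_force'],ctrl.get_obs()['opening'])"
```

```text
shift [0.0499, -0.0384, -0.1478] turn -0.0014 rows 3.1
shift [0.0971, -0.1667, 0.0125] turn -0.0 rows 3.7
shift [0.1367, -0.1882, -0.0] turn -0.0 rows 4.5
shift [0.0495, -0.1272, 0.075] turn 0.1478 rows 3.0
shift [0.0, 0.0, 0.0575] turn 0.0 rows 1.1
29.982908070087433 0.01159179294164444
```

Gripped at 30 N. Lift, then check the ruler's tilt.

>>> send_rows([
  [[0,0,-0.01],0],
  [[0,0,-0.03],0],
  [[0.01,-0.01,-0.07],0],
  [[0.03,-0.025,-0.11],0],
  [[0.05,-0.038,-0.148],0],
])

```text
clock: 6.32
tool_pos: [0.4491, -0.0501, 0.1917]
orientation: [-180.0, -0.1, -174.8]
force: [1.0, -1.0, -0.4]
opening: 0.0114
gripper_force: 30.0
```

>>> send_rows([
  [[0.015,-0.025,0],0],
  [[0.036,-0.06,0.004],0],
  [[0.058,-0.1,0.008],0],
  [[0.08,-0.138,0.012],0],
  [[0.097,-0.167,0.0125],0],
])

```text
clock: 6.73
tool_pos: [0.3827, -0.1912, 0.1803]
orientation: [180.0, -0.0, -174.8]
force: [0.5, -0.3, -1.6]
opening: 0.0114
gripper_force: 30.0
```

>>> send_rows([
  [[0.027,-0.037,0],0],
  [[0.054,-0.075,0],0],
  [[0.082,-0.113,0],0],
  [[0.109,-0.15,0],0],
  [[0.137,-0.188,0],0],
])

```text
clock: 7.15
tool_pos: [0.2877, -0.3506, 0.1809]
orientation: [-180.0, 0.0, -174.8]
force: [1.4, 0.1, -0.9]
opening: 0.0114
gripper_force: 30.0
```

Run:
```python
from h import *
a=ctrl.snapshot("scene"); b=ctrl.snapshot("side")
A=cv2.resize(a["color"][60:270,20:280,::-1],None,fx=1.5,fy=1.5)
B=cv2.resize(b["color"][90:300,240:500,::-1],None,fx=1.5,fy=1.5)
cv2.imwrite("pics/l.png",np.hstack([A,B]))
print(ctrl.get_obs()["opening"],ctrl.get_obs()["moment"])
```

```text
0.011292315331496924 [0.12995674 0.05721416 0.00053963]
```

View pics/l.png

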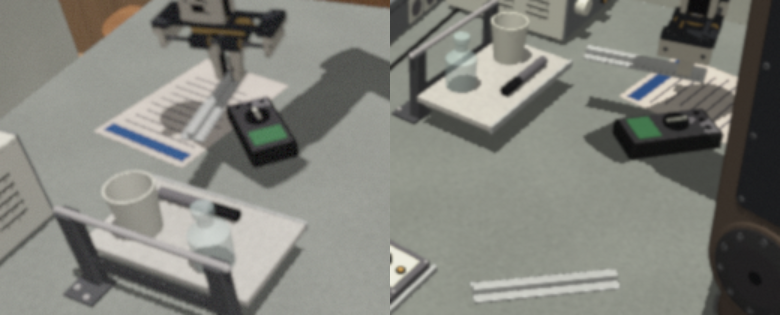

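The ruler is held near level (its ends in the side half are at about (587,55) and (705,73)). The meter is clear of the planned lane. Quick tilt check, then lower.

Run:
```python
from h import *
b=ctrl.snapshot("side");o=ctrl.get_obs();p=o["tool_pos"];a=np.radians(o["orientation"][2])
u=-np.array([np.cos(a),np.sin(a),0]); zb=p[2]-.0715+.008
for dz in (0,-.02): print(proj(b,[p*[1,1,0]+[0,0,zb]-u*.035,p*[1,1,0]+[0,0,zb+dz]+u*.165]).round(0).tolist())
m=ctrl.cut_out(b,"ruler")
for d in m:
    ys,xs=np.nonzero(d["pixels"]); i=np.argsort(xs); print(d["conf"],xs[i[0]],ys[xs<=xs.min()+3].mean(),xs[i[-1]],ys[xs>=xs.max()-3].mean())
q=to(.26,-.455,.11,172); q=to(.26,-.455,.073,172,q); q=to(.35,-.455,.073,172,q); to(.435,-.455,.073,172,q)
```

```text
[[450.0, 140.0], [370.0, 123.0]]
[[450.0, 140.0], [370.0, 129.0]]
0.89 369 125.0 450 139.3125
0.75 180 192.05454545454546 217 190.81034482758622
0.65 294 283.72727272727275 393 276.63157894736844
shift [0.0461, -0.1276, 0.0879] turn 0.1441 rows 3.1
shift [0.0, 0.0, 0.0463] turn 0.0 rows 0.9
shift [-0.1114, 0.0157, -0.0] turn 0.0 rows 2.2
shift [-0.1052, 0.0148, -0.0] turn 0.0 rows 2.0
```

>>> send_rows([
  [[0.012,-0.032,0.015],0.04],
  [[0.024,-0.066,0.035],0.09],
  [[0.036,-0.1,0.06],0.144],
  [[0.046,-0.1276,0.08],0.144],
  [[0.046,-0.1276,0.088],0.144],
])

```text
clock: 7.77
tool_pos: [0.2617, -0.4559, 0.1078]
orientation: [180.0, -0.1, 172.2]
force: [1.2, -0.0, -1.2]
opening: 0.0115
gripper_force: 30.0
```

>>> send_rows([
  [[0,0,0.015],0],
  [[0,0,0.03],0],
  [[0,0,0.04],0],
  [[0,0,0.045],0],
  [[0,0,0.045],0],
])

```text
clock: 8.18
tool_pos: [0.262, -0.4535, 0.0733]
orientation: [180.0, -0.1, 172.3]
force: [0.8, 0.1, -1.2]
opening: 0.0115
gripper_force: 30.0
```

>>> send_rows([
  [[-0.043,0.006,0],0],
  [[-0.087,0.012,0],0],
  [[-0.13,0.018,0],0],
  [[-0.174,0.024,0],0],
  [[-0.217,0.031,0],0],
])

```text
clock: 8.6
tool_pos: [0.4394, -0.4529, 0.075]
orientation: [-180.0, 0.1, 172.3]
force: [-0.8, -0.9, -1.0]
opening: 0.0118
gripper_force: 30.0
```

Run:
```python
from h import *
a=ctrl.snapshot("scene"); b=ctrl.snapshot("side")
A=cv2.resize(a["color"][60:270,20:280,::-1],None,fx=1.5,fy=1.5)
B=cv2.resize(b["color"][60:200,230:400,::-1],None,fx=2.25,fy=2.25)
cv2.imwrite("pics/m.png",np.hstack([A,B]))
o=ctrl.get_obs();p=o["tool_pos"];print(p,o["orientation"],o["force"])
# shelf frame position
c=np.array([.5706,-.2649]);y=np.radians(-8)
R=np.array([[np.cos(y),-np.sin(y)],[np.sin(y),np.cos(y)]]);print("in shelf",(p[:2]-c)@R)
q=tuple(p)+(172,)
for sy in(-.1,0,.1,.2,.25):
    t=c+R@[-.105,sy]; print(sy,t); q=to(*t,.073,172,q)
```

```text
[ 0.443064   -0.45337272  0.07506992] [-179.86124238    0.23055102  172.48488385] [-1.03983594 -0.48205738 -1.35036852]
in shelf [-0.10006449 -0.20438809]
-0.1 [ 0.45270454 -0.34931363]
shift [0.0062, 0.1305, 0.0026] turn 0.0 rows 2.5
0 [ 0.46662185 -0.25028682]
shift [0.0, 0.125, -0.0] turn 0.0 rows 2.4
0.1 [ 0.48053916 -0.15126002]
shift [-0.0, 0.125, -0.0] turn 0.0 rows 2.4
0.2 [ 0.49445647 -0.05223321]
shift [0.0, 0.125, -0.0] turn 0.0 rows 2.4
0.25 [ 0.50141513 -0.00271981]
shift [-0.0, 0.0625, -0.0] turn 0.0 rows 1.2
```

View pics/m.png

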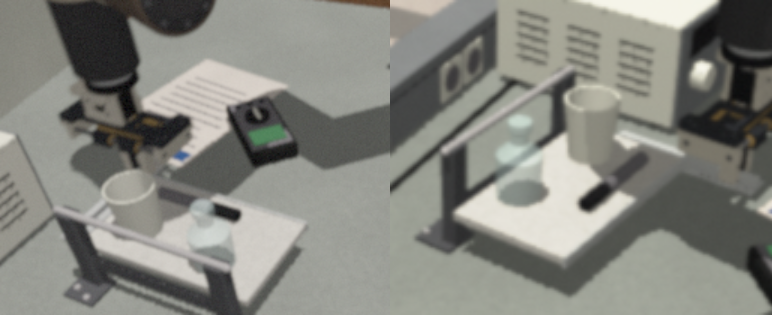

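The ruler is past the shelf's -y end, with the gripper in front of the shelf and clear of the box. Now sweep toward +y.

>>> send_rows([
  [[0,0.016,0.0015],0],
  [[0,0.032,0.0025],0],
  [[0,0.048,0.0025],0],
  [[0,0.064,0.0025],0],
  [[0,0.08,0.0025],0],
])

```text
clock: 9.12
tool_pos: [0.4453, -0.3884, 0.0723]
orientation: [-180.0, 0.0, 172.2]
force: [-0.3, 1.6, -1.6]
opening: 0.0115
gripper_force: 30.0
```

>>> send_rows([
  [[0,0.014,0],0],
  [[0,0.028,0],0],
  [[0,0.042,0],0],
  [[0,0.056,0],0],
  [[0,0.07,0],0],
])

```text
clock: 9.53
tool_pos: [0.4534, -0.3334, 0.0718]
orientation: [-180.0, 0.0, 172.2]
force: [0.5, -0.8, 0.0]
opening: 0.0118
gripper_force: 30.0
```

>>> send_rows([
  [[0,0.014,0],0],
  [[0,0.028,0],0],
  [[0,0.042,0],0],
  [[0,0.056,0],0],
  [[0,0.07,0],0],
])

```text
clock: 9.95
tool_pos: [0.461, -0.2779, 0.0718]
orientation: [-180.0, 0.0, 172.2]
force: [-0.0, -0.9, -0.4]
opening: 0.0114
gripper_force: 30.0
```

Run:
```python
from h import *
a=ctrl.snapshot("scene"); b=ctrl.snapshot("side")
for s in(a,b):
  for th in("module","marker","bottle","cup"): print(th,[(round(d["conf"],2),np.round(np.array(d["xy"])*[560,420]).tolist()) for d in ctrl.boxes_of(s,th)])
o=ctrl.get_obs();p=o["tool_pos"];print(p,o["orientation"],o["force"],o["moment"])
c=np.array([.5706,-.2649]);y=np.radians(-8)
R=np.array([[np.cos(y),-np.sin(y)],[np.sin(y),np.cos(y)]]);print("in shelf",(p[:2]-c)@R)
```

```text
module []
marker [(0.79, [146.0, 193.0])]
bottle [(0.6, [159.0, 214.0])]
cup [(0.65, [109.0, 197.0])]
module []
marker []
bottle [(0.98, [288.0, 132.0]), (0.64, [202.0, 190.0])]
cup [(0.63, [318.0, 114.0])]
[ 0.46077304 -0.27928547  0.07174836] [-1.79999255e+02  6.14291849e-03  1.72183396e+02] [ 0.64656062  0.43198631 -0.32792482] [ 0.0506605  -0.10491795  0.04288708]
in shelf [-0.10675606 -0.02953043]
```

>>> send_rows([
  [[0,0.014,0],0],
  [[0,0.028,0],0],
  [[0,0.042,0],0],
  [[0,0.056,0],0],
  [[0,0.07,0],0],
])

```text
clock: 10.87
tool_pos: [0.4684, -0.2221, 0.0718]
orientation: [180.0, -0.0, 172.2]
force: [-0.6, -1.6, -0.3]
opening: 0.0119
gripper_force: 30.0
```

>>> send_rows([
  [[0,0.014,0],0],
  [[0,0.028,0],0],
  [[0,0.042,0],0],
  [[0,0.056,0],0],
  [[0,0.07,0],0],
])

```text
clock: 11.28
tool_pos: [0.4761, -0.1668, 0.0718]
orientation: [-180.0, 0.0, 172.2]
force: [0.7, -0.8, -0.7]
opening: 0.0117
gripper_force: 30.0
```

Run:
```python
from h import *
a=ctrl.snapshot("scene"); b=ctrl.snapshot("side")
for s in(a,b):
  for th in("module","marker","bottle","cup"): print(th,[(round(d["conf"],2),np.round(np.array(d["xy"])*[560,420]).tolist(),onz(s,np.array(d["xy"])*[560,420],.02).round(3).tolist()) for d in ctrl.boxes_of(s,th)])
A=cv2.resize(a["color"][100:310,60:320,::-1],None,fx=1.5,fy=1.5)
B=cv2.resize(b["color"][80:220,180:350,::-1],None,fx=2.25,fy=2.25)
cv2.imwrite("pics/n.png",np.hstack([A,B]))
```

```text
module [(0.64, [215.0, 258.0], [[0.629, -0.114, 0.02]])]
marker [(0.89, [147.0, 193.0], [[0.49, -0.336, 0.02]])]
bottle [(0.64, [161.0, 216.0], [[0.55, -0.27, 0.02]])]
cup [(0.9, [110.0, 194.0], [[0.516, -0.415, 0.02]])]
module [(0.69, [212.0, 319.0], [[0.499, 0.325, 0.02]]), (0.68, [274.0, 182.0], [[0.605, -0.107, 0.02]])]
marker []
bottle []
cup [(0.6, [313.0, 124.0], [[0.645, -0.412, 0.02]])]
```

View pics/n.png

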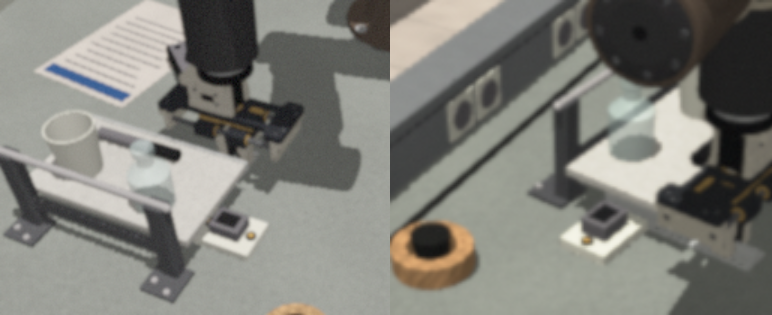

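The module (scene half (235,232), side half (598,230)) is emerging from the +y end, flat, and the shelf items are undisturbed. Push 60 mm more, back off, retract and lay the ruler down.

>>> send_rows([
  [[0,0.015,0],0],
  [[0,0.03,0],0],
  [[0,0.045,0],0],
  [[0,0.06,0],0],
  [[0,0.075,0],0],
])

```text
clock: 12.2
tool_pos: [0.4839, -0.1085, 0.0717]
orientation: [-180.0, -0.0, 172.2]
force: [0.5, -0.3, -0.4]
opening: 0.0117
gripper_force: 30.0
```

>>> send_rows([
  [[0,0,0],0],
  [[0,-0.015,0],0],
  [[0.02,-0.02,0],0],
  [[0.045,-0.02,0],0],
  [[0.07,-0.02,0],0],
])

```text
clock: 12.62
tool_pos: [0.4262, -0.1174, 0.0717]
orientation: [180.0, 0.0, 172.2]
force: [1.0, -0.4, -0.2]
opening: 0.0114
gripper_force: 30.0
```

>>> send_rows([
  [[0.01,0,0.0005],0],
  [[0.01,0,0.001],0],
  [[0.01,0,0.0015],0],
  [[0.01,0,0.0015],0],
  [[0.01,0,0.0015],0],
])

```text
clock: 13.03
tool_pos: [0.4167, -0.1161, 0.0716]
orientation: [-179.9, -0.2, 172.2]
force: [-13.5, 7.0, 31.9]
opening: 0.0116
gripper_force: 30.0
```

>>> send_rows([
  [[0,0,0],0],
  [[0,0,0],0],
  [[0,0,0],0],
  [[0,0,0],0],
  [[0,0,0],0],
], gripper=0.5)

```text
clock: 13.45
tool_pos: [0.4186, -0.1158, 0.0704]
orientation: [-180.0, -0.0, 172.2]
force: [-0.3, 0.7, -0.5]
opening: 0.0393
gripper_force: 0.0
```

>>> send_rows([
  [[0,0,0],0],
  [[0,0,-0.02],0],
  [[0,0,-0.06],0],
  [[0,0,-0.11],0],
  [[0,0,-0.16],0],
], gripper=1)

```text
clock: 13.87
tool_pos: [0.4176, -0.1159, 0.1996]
orientation: [-180.0, -0.1, 172.2]
force: [2.1, 0.8, -0.7]
opening: 0.0719
gripper_force: 0.0
```

Run:
```python
from rul import *
o=ctrl.get_obs();print(o["clock"],o["tool_pos"],o["orientation"],o["opening"])
for n in("scene","side","wrist"):
    s=ctrl.snapshot(n); print(n); rect(s,"ruler",.004); rect(s,"module",.01); rect(s,"bay",.021,1)
```

```text
13.8667 [ 0.41764461 -0.11588691  0.19957182] [-1.79954460e+02 -1.39025263e-01  1.72219615e+02] 0.07188240049303575
scene
ruler 0.81 ctr [ 0.4844 -0.1244] size [0.206 0.039] yaw -7.7 [207 185] [258 247]
ruler 0.75 ctr [0.3313 0.0955] size [0.039 0.212] yaw 36.0 [322 162] [373 219]
module 0.73 ctr [ 0.6207 -0.0633] size [0.072 0.093] yaw 80.7 [215 247] [266 284]
bay 0.97 ctr [0.5573 0.2592] size [0.116 0.08 ] yaw -8.5 [387 246] [437 300]
side
ruler 0.62 ctr [ 0.4856 -0.1234] size [0.206 0.041] yaw -8.0 [285 181] [360 218]
ruler 0.38 ctr [0.5088 0.2872] size [0.115 0.283] yaw 57.4 [140 266] [271 350]
module 0.87 ctr [ 0.6188 -0.06  ] size [0.073 0.099] yaw 82.6 [241 180] [280 209]
bay 0.63 ctr [0.5481 0.2657] size [0.114 0.088] yaw -8.2 [176 265] [241 316]
wrist
ruler 0.56 ctr [ 0.4412 -0.1203] size [0.119 0.037] yaw -7.5 [257 166] [296 284]
```

The ruler is down flat at (0.485,-0.124), and the module is out at about (0.618,-0.062) with yaw about 82°. Now a wrist view of it.

```bash
python3 -c "
from h import *
o=ctrl.get_obs();print(o['joint_pos'].round(1))
p=to(.606,-.143,.26,172.2)"
```

```text
[  10.8    2.6  -36.    -0.   -51.5 -108.5]
shift [-0.2372, -0.0019, -0.0777] turn 0.0002 rows 4.8
```

```bash
python3 -c "
from h import *
p=to(.629,.017,.26,262)"
```

```text
shift [-0.2386, 0.2001, -0.0777] turn -0.9976 rows 12.5
```

>>> send_rows([
  [[0,0,-0.03],0],
  [[-0.04,0.04,-0.05],0],
  [[-0.08,0.08,-0.07],0],
  [[-0.12,0.11,-0.077],0],
  [[-0.16,0.14,-0.077],0],
])

```text
clock: 14.88
tool_pos: [0.5543, -0.0254, 0.2616]
orientation: [180.0, 0.2, 172.2]
force: [1.5, -0.3, 1.1]
opening: 0.0876
gripper_force: 0.0
```

>>> send_rows([
  [[-0.03,0.025,0],-0.07],
  [[-0.06,0.045,0],-0.15],
  [[-0.0786,0.06,0],-0.23],
  [[-0.0786,0.06,0],-0.31],
  [[-0.0786,0.06,0],-0.39],
])

```text
clock: 15.3
tool_pos: [0.622, 0.0131, 0.258]
orientation: [180.0, -0.1, -152.4]
force: [-0.1, -0.8, 0.4]
opening: 0.0877
gripper_force: 0.0
```

>>> send_rows([
  [[0,0,0],-0.08],
  [[0,0,0],-0.16],
  [[0,0,0],-0.24],
  [[0,0,0],-0.32],
  [[0,0,0],-0.397],
])

```text
clock: 15.72
tool_pos: [0.6211, 0.0124, 0.2589]
orientation: [179.9, -0.1, -116.7]
force: [-1.4, -0.3, 0.6]
opening: 0.0874
gripper_force: 0.0
```

>>> send_rows([
  [[0,0,0],-0.08],
  [[0,0,0],-0.16],
  [[0,0,0],-0.21],
  [[0,0,0],-0.21],
  [[0,0,0],-0.21],
])

```text
clock: 16.13
tool_pos: [0.6212, 0.0124, 0.2592]
orientation: [179.9, -0.0, -98.4]
force: [0.3, 0.2, 0.3]
opening: 0.0877
gripper_force: 0.0
```

Run:
```python
from rul import *
o=ctrl.get_obs();print(o["clock"],o["tool_pos"],o["orientation"],o["opening"],o["joint_pos"].round(0))
s=ctrl.snapshot("wrist")
rect(s,"module",.014); rect(s,"ruler",.004)
for n in("scene","side"):
    t=ctrl.snapshot(n); print(n); rect(t,"module",.01)
cv2.imwrite("w.png",s["color"][...,::-1]); np.save("w.npy",s,allow_pickle=True)
# white base segmentation in wrist image
d=ctrl.cut_out(s,"module")
if d:
    m=d[0]["pixels"].astype(np.uint8); ys,xs=np.nonzero(m); g=cv2.cvtColor(s["color"],cv2.COLOR_RGB2GRAY)
    roi=np.zeros_like(m); roi[max(ys.min()-8,0):ys.max()+8,max(xs.min()-8,0):xs.max()+8]=1
    h=((g<110)&(m>0)).astype(np.uint8); h=cv2.morphologyEx(h,cv2.MORPH_OPEN,np.ones((3,3)))
    c=max(cv2.findContours(h,0,2)[0],key=cv2.contourArea)[:,0]
    for z in(.034,.014): print("housing",z,cv2.minAreaRect(onz(s,c,z)[:,:2].astype(np.float32)))
```

```text
16.1333 [0.62115006 0.01240407 0.25916363] [ 1.79944616e+02 -2.47392519e-02 -9.83648345e+01] 0.08767534130604265 [ 19.  17.  -9.  -0. -64. -27.]
module 0.85 ctr [ 0.6172 -0.064 ] size [0.06  0.083] yaw 82.8 [239  75] [298 160]
ruler 0.79 ctr [ 0.4787 -0.1254] size [0.208 0.038] yaw -7.9 [293  11] [506  55]
ruler 0.69 ctr [0.3386 0.1032] size [0.04  0.106] yaw 35.8 [480 188] [559 251]
scene
module 0.7 ctr [ 0.6211 -0.0632] size [0.07  0.088] yaw 81.5 [216 248] [266 283]
side
module 0.71 ctr [ 0.6183 -0.0593] size [0.073 0.098] yaw 82.6 [241 181] [280 209]
housing 0.034 ((0.6174894571304321, -0.06400410085916519), (0.042558468878269196, 0.0327833816409111), 82.09321594238281)
housing 0.014 ((0.6179960370063782, -0.06395208090543747), (0.0452389121055603, 0.0348481610417366), 82.09321594238281)
```

The wrist measurement matches the true size (60×83 mm): module at (0.6173,-0.064), yaw 82.2°. Now pick it.

```bash
python3 -c "
from h import *
p=to(.6173,-.064,.13,-97.8); to(.6173,-.064,.083,-97.8,p)"
```

```text
shift [0.0952, -0.0088, 0.1622] turn -0.0049 rows 3.6
shift [0.0, 0.0, 0.0588] turn -0.0 rows 1.1
```

>>> send_rows([
  [[0.025,-0.003,0.04],0],
  [[0.05,-0.006,0.08],-0.005],
  [[0.075,-0.0088,0.12],-0.005],
  [[0.0952,-0.0088,0.15],-0.005],
  [[0.0952,-0.0088,0.1622],-0.005],
])

```text
clock: 16.95
tool_pos: [0.6147, -0.0665, 0.126]
orientation: [179.7, -0.1, -97.9]
force: [-0.4, -0.5, -0.4]
opening: 0.0874
gripper_force: 0.0
```

>>> send_rows([
  [[0,0,0.015],0],
  [[0,0,0.03],0],
  [[0,0,0.045],0],
  [[0,0,0.055],0],
  [[0,0,0.0588],0],
])

```text
clock: 17.37
tool_pos: [0.617, -0.0634, 0.0818]
orientation: [179.9, -0.0, -97.7]
force: [0.3, -0.2, -0.1]
opening: 0.0872
gripper_force: 0.0
```

>>> send_rows([
  [[0,0,0],0],
  [[0,0,0],0],
  [[0,0,0],0],
  [[0,0,0],0],
  [[0,0,0],0],
], gripper=0.2)

```text
clock: 17.78
tool_pos: [0.6177, -0.0639, 0.0836]
orientation: [-179.9, 0.0, -97.7]
force: [0.3, 0.3, -0.3]
opening: 0.0599
gripper_force: 0.0
```

>>> send_rows([
  [[0,0,0],0],
  [[0,0,0],0],
  [[0,0,0],0],
  [[0,0,0],0],
  [[0,0,0],0],
])

```text
clock: 18.2
tool_pos: [0.6174, -0.064, 0.0831]
orientation: [-180.0, 0.0, -97.8]
force: [-0.7, -0.1, 0.2]
opening: 0.0333
gripper_force: 30.0
```

```bash
python3 -c "
from h import *
o=ctrl.get_obs();print(o['tool_pos'],o['orientation'],o['opening'],o['gripper_force'])
p=to(.6173,-.064,.20,-97.8); p=to(.48,.265,.2,-97.8,p)"
```

```text
[ 0.61735109 -0.06402024  0.08307375] [-1.79993845e+02  5.70582812e-04 -9.77545583e+01] 0.03334423439497966 30.000201165676117
shift [-0.0, 0.0001, -0.1462] turn 0.0005 rows 2.8
shift [-0.3842, 0.2259, -0.0] turn -0.0 rows 8.5
```

Gripped at 33 mm. Lift, carry toward the bay and turn, then measure the bay from the wrist.

```bash
python3 -c "
from h import *
p=to(.6173,-.064,.26,-97.8); p=to(.445,.277,.26,-97.8,p);to(.445,.277,.26,-8.3,p)"
```

```text
shift [-0.0, 0.0001, -0.2212] turn 0.0005 rows 4.2
shift [-0.3931, 0.2712, -0.0] turn -0.0 rows 9.2
shift [0.0, 0.0, -0.0] turn -0.9944 rows 12.5
```

>>> send_rows([
  [[0,0,-0.03],0],
  [[0,0,-0.08],0],
  [[0,0,-0.13],0],
  [[0,0,-0.18],0],
  [[0,0,-0.2212],0],
])

```text
clock: 18.62
tool_pos: [0.6174, -0.0641, 0.263]
orientation: [-179.9, 0.0, -97.7]
force: [0.3, -0.1, -0.9]
opening: 0.034
gripper_force: 30.0
```

>>> send_rows([
  [[-0.039,0.027,0],0],
  [[-0.078,0.054,0],0],
  [[-0.118,0.081,0],0],
  [[-0.157,0.108,0],0],
  [[-0.197,0.136,0],0],
])

```text
clock: 19.03
tool_pos: [0.5296, 0.1079, 0.2599]
orientation: [180.0, 0.0, -97.8]
force: [0.2, 0.7, -0.7]
opening: 0.0337
gripper_force: 30.0
```

>>> send_rows([
  [[-0.039,0.027,0],0],
  [[-0.078,0.054,0],0],
  [[-0.118,0.081,0],0],
  [[-0.157,0.108,0],0],
  [[-0.197,0.136,0],0],
])

```text
clock: 19.45
tool_pos: [0.4429, 0.279, 0.26]
orientation: [180.0, 0.0, -97.8]
force: [1.1, 0.9, -1.5]
opening: 0.0338
gripper_force: 30.0
```

>>> send_rows([
  [[0,0,0],-0.07],
  [[0,0,0],-0.145],
  [[0,0,0],-0.22],
  [[0,0,0],-0.295],
  [[0,0,0],-0.37],
])

```text
clock: 19.87
tool_pos: [0.4439, 0.2777, 0.2597]
orientation: [180.0, 0.0, -64.1]
force: [-0.1, -0.5, -0.6]
opening: 0.0334
gripper_force: 30.0
```

>>> send_rows([
  [[0,0,0],-0.07],
  [[0,0,0],-0.145],
  [[0,0,0],-0.22],
  [[0,0,0],-0.295],
  [[0,0,0],-0.37],
])

```text
clock: 20.28
tool_pos: [0.444, 0.2775, 0.2598]
orientation: [180.0, 0.0, -30.8]
force: [0.2, -1.2, -1.1]
opening: 0.0339
gripper_force: 30.0
```

>>> send_rows([
  [[0,0,0],-0.07],
  [[0,0,0],-0.14],
  [[0,0,0],-0.21],
  [[0,0,0],-0.2544],
  [[0,0,0],-0.2544],
])

```text
clock: 20.7
tool_pos: [0.4441, 0.2775, 0.2598]
orientation: [180.0, 0.0, -8.1]
force: [-1.0, 0.2, -0.5]
opening: 0.0339
gripper_force: 30.0
```

Run:
```python
from rul import *
o=ctrl.get_obs();print(o["clock"],o["tool_pos"],o["orientation"],o["opening"],o["joint_pos"].round(0))
s=ctrl.snapshot("wrist"); save(s,"bay")
for z in(.021,): rect(s,"bay",z)
rect(s,"board",.003); rect(s,"module",.014)
```

```text
20.7 [0.4440685  0.277535   0.25978302] [ 1.79988176e+02  1.59582347e-02 -8.08209989e+00] 0.03394796283542677 [ 53.   8. -21.  -0. -61.  28.]
bay 0.81 ctr [0.5488 0.2602] size [0.105 0.081] yaw -8.1 [235  24] [320 140]
bay 0.52 ctr [0.3928 0.2836] size [0.119 0.122] yaw 81.7 [220 184] [333 284]
board 0.94 ctr [0.493  0.2676] size [0.008 0.259] yaw 82.2 [158 138] [398 146]
module 0.97 ctr [0.3897 0.2839] size [0.12  0.125] yaw 81.9 [220 185] [332 284]
```

View pics/bay.png

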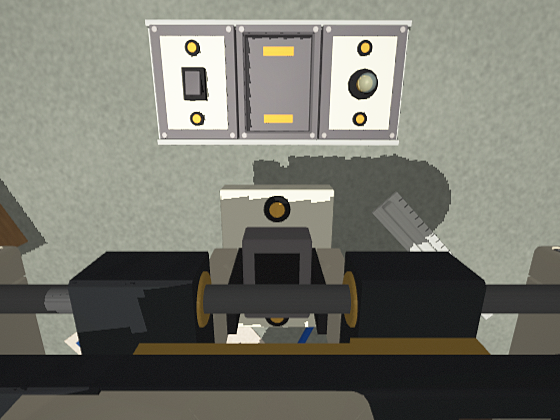

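The wrist view shows the empty bay clearly (columns 236–320, rows 24–140), between the switch module (left) and the lamp module (right). The held module is square to it, at rows 185–325. Bay at (0.5488,0.2602), yaw -8.1°.

```bash
python3 -c "
from h import *
p=to(.5488,.2602,.125,-8.1); to(.5488,.2602,.09,-8.1,p)"
```

```text
shift [0.1326, 0.0025, 0.1686] turn -0.0032 rows 4.1
shift [0.0, 0.0, 0.0438] turn -0.0 rows 0.8
```

>>> send_rows([
  [[0.04,0,0.02],0],
  [[0.08,0.001,0.06],0],
  [[0.12,0.0025,0.1],0],
  [[0.1326,0.0025,0.135],0],
  [[0.1326,0.0025,0.165],0],
])

```text
clock: 21.32
tool_pos: [0.551, 0.2594, 0.1248]
orientation: [179.9, 0.0, -8.5]
force: [0.4, 0.6, -1.6]
opening: 0.0335
gripper_force: 30.0
```

>>> send_rows([
  [[0,0,0.0036],0],
  [[0,0,0.0036],0],
  [[0,0,0.0036],0],
  [[0,0,0.0036],0],
  [[0,0,0.0036],0],
])

```text
clock: 21.73
tool_pos: [0.5494, 0.2615, 0.1274]
orientation: [-179.8, -0.1, -8.2]
force: [-0.8, 0.1, -1.0]
opening: 0.0336
gripper_force: 30.0
```

```bash
python3 -c "
from h import *
print(ctrl.get_obs()['force'],ctrl.get_obs()['tool_pos'])
p=to(.5488,.2602,.105,-8.1); to(.5488,.2602,.09,-8.1,p)"
```

```text
[-0.82764549  0.05642686 -1.008037  ] [0.54939507 0.26146296 0.12739173]
shift [-0.0005, 0.0017, 0.028] turn -0.0013 rows 0.5
shift [0.0, 0.0, 0.0188] turn -0.0 rows 0.4
```

>>> send_rows([
  [[0,0.0005,0.007],0],
  [[0,0.0005,0.014],0],
  [[0,0.0005,0.021],0],
  [[0,0.0005,0.025],0],
  [[0,0.0005,0.025],0],
])

```text
clock: 22.15
tool_pos: [0.5485, 0.2599, 0.1041]
orientation: [179.9, 0.0, -8.3]
force: [0.9, 0.4, -1.0]
opening: 0.0337
gripper_force: 30.0
```

>>> send_rows([
  [[0,0,0.003],0],
  [[0,0,0.006],0],
  [[0,0,0.009],0],
  [[0,0,0.012],0],
  [[0,0,0.015],0],
])

```text
clock: 22.57
tool_pos: [0.5512, 0.2605, 0.0956]
orientation: [-179.9, -0.3, -8.2]
force: [-6.9, -6.3, 40.0]
opening: 0.0339
gripper_force: 30.0
```

```bash
python3 -c "
from h import *
o=ctrl.get_obs();print(o['force'],o['tool_pos'],o['orientation'],o['moment'])"
```

```text
[-6.86036183 -6.31183573 39.96470308] [0.55124894 0.26052163 0.09556095] [-179.90363876   -0.25008553   -8.16654098] [-2.24991299  2.8270916   0.02867192]
```

>>> send_rows([
  [[0,0,0],0],
  [[0,0,0],0],
  [[0,0,0],0],
  [[0,0,0],0],
  [[0,0,0],0],
])

```text
clock: 22.98
tool_pos: [0.5512, 0.2605, 0.0957]
orientation: [-179.9, -0.3, -8.2]
force: [2.6, -4.3, 14.8]
opening: 0.0338
gripper_force: 30.0
```

Run:
```python
from rul import *
o=ctrl.get_obs();print(o['force'],o['tool_pos'],o['orientation'],o['moment'],o['opening'])
# module pose vs bay from cameras, housing top in side/scene
for n in("scene","side"):
    s=ctrl.snapshot(n); cv2.imwrite(n+"_p.png",s["color"][...,::-1])
    rect(s,"module",.021); rect(s,"bay",.021)
```

```text
[ 2.60352234 -4.27702909 14.82946389] [0.55116337 0.26049672 0.09574901] [-179.88261394   -0.25386253   -8.17512566] [-1.73456683 -0.58791536  0.1271114 ] 0.03378984052107757
module 0.62 ctr [0.5481 0.2599] size [0.096 0.059] yaw -6.2 [394 250] [428 290]
bay 0.64 ctr [0.5714 0.2573] size [0.088 0.08 ] yaw -8.9 [386 254] [435 300]
module 0.64 ctr [0.5401 0.2604] size [0.069 0.073] yaw 82.1 [190 274] [235 305]
```

The module is caught on the chamfer and is being pushed +x and slightly -y. Ease up, shift that way, and press again.

>>> send_rows([
  [[0.002,0.001,-0.005],0],
  [[0.003,0.0015,-0.005],0],
  [[0.003,0.0015,-0.005],0],
  [[0.003,0.0015,-0.002],0],
  [[0.003,0.0015,0.0005],0],
])

```text
clock: 23.7
tool_pos: [0.5515, 0.259, 0.0955]
orientation: [-180.0, -0.1, -8.2]
force: [-14.2, -2.0, 45.6]
opening: 0.0338
gripper_force: 30.0
```

>>> send_rows([
  [[0,0,0.001],0],
  [[0,0,0.002],0],
  [[0,0,0.003],0],
  [[0,0,0.003],0],
  [[0,0,0.003],0],
])

```text
clock: 24.12
tool_pos: [0.5518, 0.2589, 0.0949]
orientation: [-179.9, -0.2, -8.1]
force: [-12.8, -3.9, 41.6]
opening: 0.0336
gripper_force: 30.0
```

Run:
```python
from h import *
o=ctrl.get_obs();print(o['force'],o['tool_pos'],o['orientation'],o['moment'],o['opening'])
```

```text
[-12.84714636  -3.88783055  41.58317521] [0.55177811 0.25892223 0.09486854] [-1.79937306e+02 -1.65335670e-01 -8.13534192e+00] [-1.62834988  4.87482075 -0.0315258 ] 0.03355622807293618
```

It still stops about 6 mm high. I'll relieve the force, release so the module can centre itself, then back off and measure.

>>> send_rows([
  [[0,0,-0.002],0],
  [[0,0,-0.004],0],
  [[0,0,-0.005],0],
  [[0,0,-0.005],0],
  [[0,0,-0.005],0],
])

```text
clock: 24.53
tool_pos: [0.5518, 0.259, 0.0951]
orientation: [-180.0, -0.1, -8.2]
force: [-0.1, -1.1, 11.4]
opening: 0.0336
gripper_force: 30.0
```

>>> send_rows([
  [[0,0,0],0],
  [[0,0,0],0],
  [[0,0,0],0],
  [[0,0,0],0],
  [[0,0,0],0],
], gripper=0.58)

```text
clock: 24.95
tool_pos: [0.5516, 0.2589, 0.0944]
orientation: [-180.0, -0.0, -8.2]
force: [1.1, -0.2, 6.9]
opening: 0.0503
gripper_force: 3.3
```

Run:
```python
from h import *
o=ctrl.get_obs();print(o['force'],o['tool_pos'],o['orientation'],o['opening'])
p=to(.55,.26,.2,-8.1); to(.444,.2775,.26,-8.1,p)
```

```text
[ 1.11090949 -0.21700704  6.86217337] [0.55159522 0.25889909 0.09436557] [-1.79977406e+02 -4.64821951e-02 -8.23246904e+00] 0.050265675949343586
shift [-0.0022, -0.0011, -0.132] turn -0.0015 rows 2.5
shift [-0.1343, -0.003, -0.075] turn -0.0 rows 3.0
```

>>> send_rows([
  [[0,0,-0.01],0],
  [[0,0,-0.03],0],
  [[0,0,-0.07],0],
  [[0,0,-0.1],0],
  [[-0.03,0,-0.14],0],
])

```text
clock: 25.37
tool_pos: [0.5284, 0.2613, 0.2053]
orientation: [179.8, 0.1, -8.4]
force: [0.6, 1.7, 0.9]
opening: 0.0511
gripper_force: 0.0
```

>>> send_rows([
  [[-0.03,0,-0.02],0],
  [[-0.06,0,-0.04],0],
  [[-0.09,0,-0.06],0],
  [[-0.107,0,-0.068],0],
  [[-0.107,0,-0.068],0],
])

```text
clock: 25.78
tool_pos: [0.4408, 0.2747, 0.2623]
orientation: [-179.9, -0.0, -8.2]
force: [-0.2, 0.4, -0.7]
opening: 0.0508
gripper_force: 0.0
```

```bash
cat > look.py <<'E'
from rul import *
s=ctrl.snapshot("wrist"); o=ctrl.get_obs(); print(o["clock"],o["tool_pos"].round(4),o["orientation"].round(2),o["force"].round(1))
g=cv2.cvtColor(s["color"],cv2.COLOR_RGB2GRAY)
for z in(.021,.028): rect(s,"module",z,3)
rect(s,"bay",.021,2)
hsv=cv2.cvtColor(s["color"],cv2.COLOR_RGB2HSV)
m=((hsv[...,2]>185)&(hsv[...,1]<45)).astype(np.uint8); m[170:]=0
m=cv2.morphologyEx(m,cv2.MORPH_CLOSE,np.ones((15,15)));m=cv2.morphologyEx(m,cv2.MORPH_OPEN,np.ones((9,9)))
for c in cv2.findContours(m,0,2)[0]:
    if cv2.contourArea(c)>800:
        q=cv2.approxPolyDP(c,6,True)[:,0]; (ctr,sz,an)=cv2.minAreaRect(onz(s,c[:,0],.021)[:,:2].astype(np.float32)); print("white",np.round(ctr,4),np.round(sz,4),round(an,1),q.tolist())
# where the seated base top / bay outline should be
B=np.array([.5488,.2602]); a=np.radians(-8.1); R=np.array([[np.cos(a),-np.sin(a)],[np.sin(a),np.cos(a)]])
for w,h,z in((.104,.079,.021),(.084,.060,.021)):
    P=np.c_[B+np.array([[-w,-h],[-w,h],[w,h],[w,-h]])/2@R.T,np.full(4,z)]; print("expect",w,proj(s,P).round(0).tolist())
E
python3 look.py
```

```text
25.8333 [0.4417 0.2746 0.2613] [-1.7993e+02 -2.0000e-02 -8.1600e+00] [-0.4  0.2 -0.3]
module 0.68 ctr [0.5463 0.2587] size [0.084 0.062] yaw -8.1 [246  37] [308 129]
module 0.68 ctr [0.5457 0.2587] size [0.082 0.06 ] yaw -8.1 [246  37] [308 129]
bay 0.64 ctr [0.5485 0.2604] size [0.104 0.08 ] yaw -8.2 [233  23] [316 137]
white [0.5481 0.2603] [0.2451 0.113 ] 81.9 [[146, 18], [156, 142], [394, 141], [404, 18], [310, 18], [310, 28], [329, 29], [325, 130], [307, 129], [307, 84], [299, 84], [293, 106], [259, 105], [257, 52], [269, 50], [269, 37], [246, 37], [247, 129], [225, 130], [221, 30], [240, 29], [240, 18]]
expect 0.104 [[313.0, 137.0], [236.0, 137.0], [232.0, 22.0], [317.0, 22.0]]
expect 0.084 [[304.0, 127.0], [245.0, 127.0], [243.0, 34.0], [306.0, 34.0]]
```

The base now reads at (0.546,0.2587), with a size that fits the rim height, so it may already have dropped in. I'll press on the housing top with closed fingers, which both seats it and gauges its height (flush gives TCP z ≈ 0.107).

```bash
python3 -c "
from h import *
p=to(.547,.2592,.122,-8.1); to(.547,.2592,.107,-8.1,p)"
```

```text
shift [0.1316, -0.0004, 0.172] turn -0.0019 rows 4.2
shift [0.0, 0.0, 0.0188] turn -0.0 rows 0.4
```

>>> send_rows([
  [[0.03,0,0],0],
  [[0.07,0,0.02],0],
  [[0.11,0,0.05],0],
  [[0.1316,0,0.09],0],
  [[0.1316,0,0.11],0],
], gripper=0)

```text
clock: 26.4
tool_pos: [0.5491, 0.2571, 0.1671]
orientation: [179.8, 0.2, -8.5]
force: [-0.8, -0.5, -0.0]
opening: 0.0233
gripper_force: 0.0
```

>>> send_rows([
  [[0,0,0.02],0],
  [[0,0,0.04],0],
  [[0,0,0.055],0],
  [[0,0,0.062],0],
  [[0,0,0.062],0],
])

```text
clock: 26.82
tool_pos: [0.5465, 0.258, 0.1203]
orientation: [179.8, 0.2, -8.3]
force: [-0.5, -0.2, -0.2]
opening: 0.0003
gripper_force: 0.0
```

>>> send_rows([
  [[0,0,0.003],0],
  [[0,0,0.006],0],
  [[0,0,0.009],0],
  [[0,0,0.012],0],
  [[0,0,0.014],0],
])

```text
clock: 27.23
tool_pos: [0.5474, 0.2596, 0.1147]
orientation: [-179.9, -0.1, -8.2]
force: [-11.0, -2.4, 33.5]
opening: 0.0007
gripper_force: 15.3
```

```bash
python3 -c "
from h import *
o=ctrl.get_obs();print(o['force'],o['moment'],o['tool_pos'],o['orientation'],o['opening'])"
```

```text
[-10.9551188   -2.41624049  33.52051216] [-1.08173932  4.532714   -0.00763077] [0.54738318 0.25958201 0.11472894] [-1.79942491e+02 -1.13970089e-01 -8.18329753e+00] 0.0006538188910680589
```

The housing top is about 7.7 mm high. With the apparent x offset, this fits the -x (robot-side) end being caught on the rim while the +x end is down, pivoted in the pads. I'll place the closed fingertips on the -x end of the base, behind the housing, and feel the height there.

>>> send_rows([
  [[0,0,-0.015],0],
  [[0,0,-0.03],0],
  [[-0.02,0,-0.03],0],
  [[-0.044,0,-0.03],0],
  [[-0.044,0,-0.03],0],
])

```text
clock: 27.65
tool_pos: [0.5098, 0.2642, 0.1365]
orientation: [-180.0, 0.0, -8.3]
force: [-0.4, -1.2, -0.7]
opening: 0.0007
gripper_force: 0.0
```

>>> send_rows([
  [[0,0,0.008],0],
  [[0,0,0.016],0],
  [[0,0,0.02],0],
  [[0,0,0.024],0],
  [[0,0,0.026],0],
])

```text
clock: 28.07
tool_pos: [0.5121, 0.2639, 0.114]
orientation: [179.9, 0.0, -8.3]
force: [0.4, -0.8, -0.0]
opening: 0.0007
gripper_force: 0.0
```

```bash
python3 -c "
from h import *
o=ctrl.get_obs();print(o['force'],o['moment'],o['tool_pos'],o['orientation'],o['opening'])"
```

```text
[ 0.40861491 -0.83027995 -0.0074036 ] [-0.09908158  0.18073775 -0.02688088] [0.51207385 0.26390965 0.11399749] [ 1.79938374e+02  4.70206418e-02 -8.28597984e+00] 0.0007488505084345851
```

>>> send_rows([
  [[0,0,0.0025],0],
  [[0,0,0.005],0],
  [[0,0,0.0075],0],
  [[0,0,0.01],0],
  [[0,0,0.0125],0],
])

```text
clock: 28.48
tool_pos: [0.512, 0.2642, 0.1049]
orientation: [-180.0, -0.0, -8.3]
force: [0.6, -0.2, 0.3]
opening: 0.0005
gripper_force: 0.0
```

```bash
python3 -c "
from h import *
o=ctrl.get_obs();print(o['force'],o['moment'],o['tool_pos'],o['orientation'],o['opening'])"
```

```text
[ 0.6344175  -0.24265886  0.3086186 ] [-0.07888488  0.1155398  -0.04517415] [0.51200333 0.26424713 0.10490273] [-1.79994393e+02 -1.70001706e-03 -8.26138704e+00] 0.00046884043940448046
```

>>> send_rows([
  [[0,0,0.0015],0],
  [[0,0,0.003],0],
  [[0,0,0.0045],0],
  [[0,0,0.006],0],
  [[0,0,0.0075],0],
])

```text
clock: 28.9
tool_pos: [0.5121, 0.2643, 0.0999]
orientation: [-180.0, -0.0, -8.2]
force: [-5.9, -0.9, 19.3]
opening: 0.0003
gripper_force: 9.8
```

```bash
python3 -c "
from h import *
o=ctrl.get_obs();print(o['force'],o['moment'],o['tool_pos'],o['orientation'],o['opening'])"
```

```text
[-5.91484901 -0.92703752 19.27246279] [-0.57402344  2.67788757 -0.01670682] [0.51213668 0.26434082 0.09992672] [-1.79995909e+02 -2.86138246e-02 -8.22770875e+00] 0.00026088622035412177
```

Contact is at tip z = 0.034. Now push +x against the housing while pressing lightly.

>>> send_rows([
  [[0.0015,0,-0.001],0],
  [[0.003,0,-0.001],0],
  [[0.005,0,-0.001],0],
  [[0.007,0,-0.001],0],
  [[0.008,0,-0.001],0],
])

```text
clock: 29.32
tool_pos: [0.5184, 0.2632, 0.0997]
orientation: [180.0, 0.0, -8.3]
force: [-0.7, 0.3, 0.4]
opening: 0.0003
gripper_force: 0.5
```

```bash
python3 -c "
from h import *
o=ctrl.get_obs();print(o['force'],o['moment'],o['tool_pos'],o['orientation'],o['opening'])"
```

```text
[-0.68524082  0.33514859  0.41659612] [0.09906944 0.52142158 0.08181335] [0.51839759 0.26323912 0.09966908] [ 1.79988618e+02  1.42376260e-02 -8.26584226e+00] 0.0003492419901798922
```

>>> send_rows([
  [[0,0,0.002],0],
  [[0,0,0.004],0],
  [[0,0,0.006],0],
  [[0,0,0.008],0],
  [[0,0,0.009],0],
])

```text
clock: 29.73
tool_pos: [0.5182, 0.2632, 0.0923]
orientation: [180.0, 0.0, -8.3]
force: [0.3, -0.2, 1.0]
opening: 0.0006
gripper_force: 0.0
```

```bash
python3 -c "
from h import *
o=ctrl.get_obs();print(o['force'],o['moment'],o['tool_pos'],o['orientation'],o['opening'])"
```

```text
[ 0.26089448 -0.16266327  0.9574819 ] [-0.08591021  0.17035774 -0.03290796] [0.51820196 0.26321325 0.09226119] [ 1.79979488e+02  1.48713726e-02 -8.25866676e+00] 0.000583708319522409
```

The -x end dropped more than 7 mm. Now press on the housing centre to verify.

>>> send_rows([
  [[0,0,-0.015],0],
  [[0,0,-0.04],0],
  [[0.02,0,-0.04],0],
  [[0.038,0,-0.04],0],
  [[0.038,0,-0.03],0],
])

```text
clock: 30.15
tool_pos: [0.5512, 0.2597, 0.1184]
orientation: [-179.8, -0.2, -8.3]
force: [0.7, 0.1, -0.8]
opening: 0.0005
gripper_force: 0.0
```

>>> send_rows([
  [[0,0,0.003],0],
  [[0,0,0.006],0],
  [[0,0,0.009],0],
  [[0,0,0.012],0],
  [[0,0,0.014],0],
])

```text
clock: 30.57
tool_pos: [0.5479, 0.2589, 0.1068]
orientation: [179.9, 0.0, -8.2]
force: [-11.5, -2.7, 29.6]
opening: 0.0003
gripper_force: 14.8
```

```bash
python3 -c "
from h import *
o=ctrl.get_obs();print(o['force'],o['moment'],o['tool_pos'],o['orientation'],o['opening'])"
```

```text
[-11.51828501  -2.6828126   29.63726959] [-1.0835667   4.48960937 -0.01647811] [0.54788809 0.25891026 0.10676595] [ 1.79949128e+02  4.56663192e-03 -8.19080952e+00] 0.0002574610921397588
```

Contact at TCP z = 0.1068 under 30 N, which is the expected 0.107, so it is flush. Retreat and check.

>>> send_rows([
  [[0,0,-0.015],0],
  [[0,0,-0.05],0],
  [[-0.03,0,-0.1],0],
  [[-0.08,0,-0.15],0],
  [[-0.13,0,-0.19],0],
])

```text
clock: 30.98
tool_pos: [0.4669, 0.2708, 0.2398]
orientation: [-180.0, -0.0, -8.3]
force: [0.2, 1.9, -0.4]
opening: 0.0004
gripper_force: 0.0
```

>>> send_rows([
  [[0,0,0],0],
  [[0,0,0],0],
  [[0,0,0],0],
  [[0,0,0],0],
  [[0,0,0],0],
])

```text
clock: 31.4
tool_pos: [0.4675, 0.2703, 0.2371]
orientation: [179.9, 0.1, -8.3]
force: [1.0, 0.3, -1.1]
opening: 0.0004
gripper_force: 0.0
```

```bash
python3 look.py
python3 - <<'E'
from rul import *
for n in("scene","side"):
    s=ctrl.snapshot(n); rect(s,"ruler",.004,2)
    for th in("marker","bottle","cup","cork_ring"): print(th,[(round(d["conf"],2),np.round(np.array(d["xy"])*[560,420]).tolist()) for d in ctrl.boxes_of(s,th)])
E
```

```text
31.45 [0.4675 0.2703 0.2371] [ 1.7988e+02  8.0000e-02 -8.3000e+00] [ 0.2 -0.1  0.6]
module 0.62 ctr [0.5501 0.2579] size [0.083 0.06 ] yaw -8.2 [242  59] [308 154]
module 0.62 ctr [0.5499 0.2579] size [0.082 0.058] yaw -8.2 [242  59] [308 154]
bay 0.79 ctr [0.5489 0.2606] size [0.106 0.081] yaw -8.5 [228  47] [318 167]
white [0.55   0.2603] [0.243  0.1115] 81.8 [[136, 43], [148, 169], [241, 169], [241, 160], [220, 159], [216, 55], [242, 56], [244, 153], [271, 153], [272, 168], [306, 163], [309, 55], [330, 56], [327, 155], [399, 152], [409, 42]]
expect 0.104 [[314.0, 166.0], [232.0, 166.0], [227.0, 48.0], [317.0, 48.0]]
expect 0.084 [[304.0, 156.0], [242.0, 156.0], [239.0, 61.0], [306.0, 61.0]]
ruler 0.86 ctr [ 0.4816 -0.1247] size [0.213 0.04 ] yaw -7.0 [206 184] [260 248]
ruler 0.84 ctr [0.331  0.0961] size [0.04  0.212] yaw 36.4 [322 162] [374 219]
marker [(0.93, [149.0, 194.0]), (0.17, [413.0, 291.0])]
bottle [(0.58, [160.0, 217.0])]
cup [(0.63, [109.0, 196.0]), (0.17, [428.0, 284.0])]
cork_ring [(0.79, [255.0, 331.0])]
ruler 0.58 ctr [ 0.4843 -0.1233] size [0.2   0.042] yaw -6.7 [289 181] [359 217]
ruler 0.58 ctr [0.3291 0.1002] size [0.044 0.206] yaw 36.1 [294 269] [392 291]
marker []
bottle []
cup []
cork_ring [(0.85, [197.0, 192.0])]
```

The base outline matches its true size at rim height and sits within the bay's play. The ruler is flat and the shelf items and ring have not moved. Hand it in.

```bash
python3 -c "
from plant import ctrl
print(ctrl.close_job())"
```

```text
the job is handed in; nothing more can be done
None
```

I swept the relay module out with the ruler, laid the ruler flat on the bench, pressed the module flush into the empty bay and let go, then handed the job in at about 31.7 s; no verdict came back.

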